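# Clip the scoop onto its powder tub

### The job

Clip the scoop onto the eyebolt of its powder tub: push the snap hook on its handle over the eye's front bar until the gate flicks shut behind it and the bar bears firmly on the back of the hook, then draw the scoop back with a gentle tug to prove that the shut gate holds. Leave the scoop clipped on and standing flat on the bench, never press or pull on the eyebolt with more than 25 N, and leave the jar, pan and spatula alone.

Things in the scene. Friction and masses are not known exactly. Their poses are not given: they have to be found in the camera images.
- scoop: Steel powder scoop, 235 mm long, 200 g, flat on the bench; blue grip with a brass snap hook at its end. Origin: on the underside, below mid-grip; +x along the grip to the hook's mouth, z up. Trough: x -130 to -30, 70 wide, 45 mm tall. Grip: x -31 to 56, 18 wide (y), z 20 to 40 mm; take it at the origin from above, fingers closing along y. Centre of mass about 45 mm behind the origin.
- hook_back (a point): Middle of the inner face of the back of the level brass hook, at scoop x 63, y 0, z 30 mm; axes as the scoop's. The hook is 10 mm thick (z 25 to 35). Its two jaws run to round tips at scoop x 103; inner faces at y +8 (nose) and y -14 (gate side). The eye's bar (8 mm) is home on the back when its centre is at scoop x 67.
- mouth (a point): Middle of the hook's open mouth, at scoop x 103, y 0, z 30 mm, facing +x. The eye's bar enters along the line y 0 (within 3 mm goes in freely); its centre first meets the shut gate from outside near scoop x 100. The gate flicks shut behind it once it is below about x 77; drawn back onto the shut gate from inside it is at about x 87.
- gate (a joint): Red sprung gate across the hook's mouth, 20 mm long, 5 mm thick, pivot at scoop x 97, y -12, tip at x 91, y +8 mm. 0 rad shut, 1.25 rad folded inwards along the gate-side jaw. It opens inwards only; the spring shuts it. Pushing it open on the bar takes about 3 to 6 N, which vanishes as the bar passes and it flicks shut.
- tub: White powder tub, red lid, fixed; 160 (x) by 240 (y), 150 mm tall. Origin: centre of its underside. A steel eyebolt stands out of the middle of its front face (x -80 mm, facing -x): an eye of 8 mm round bar, 52 mm over all, 36 clear, upright in the tub's x-z plane, centre 30 mm above the bench. The hook, held level, goes on in the tub's +x direction.
- eye (a point): Nominal centre of the eye's front (outermost) bar, upright here: 132 mm in front of the tub's origin (-x), 30 mm above the bench; axes as the tub's. Fixed to the tub: as the eyebolt is screwed in by hand, the real bar stands up to 3 mm nearer to or farther from the tub (tub x) than this point; only feel or sight tells.
- jar: Closed amber jar, 68 mm across, 70 mm tall; origin at the centre of its underside. Leave alone.
- pan: Small aluminium pan, 110 mm across, 45 mm tall; origin at the centre of its underside. Leave alone.
- spatula: Spatula lying on the bench; leave alone.

How it is judged (in metres and radians):
On the way, in this order (a step that is already met when the one before it is completed fails the run):
1. the eye's bar is inside the hook and bears on the hook's back with more than 4 N, the gate shut behind it (x of eye in the frame of scoop between 0.058 and 0.0735 m and y of eye in the frame of scoop between -0.014 and 0.012 m and z of eye in the frame of scoop between 0.014 and 0.046 m and value of joint gate below 0.12 rad and contact force between scoop and tub above 4 N), for 0.2 s.
2. the scoop is drawn back so that the bar pulls on the shut gate with more than 2 N (x of eye in the frame of scoop between 0.079 and 0.0945 m and y of eye in the frame of scoop between -0.014 and 0.012 m and z of eye in the frame of scoop between 0.014 and 0.046 m and value of joint gate below 0.12 rad and contact force between scoop and tub above 2 N), for 0.2 s.
At the end, for the whole second after the job is handed in: The eye's bar is inside the hook (between its back and the shut gate, gate joint under 0.12 rad), and the scoop stands at rest flat on the bench (tilt under 0.1 rad, underside under 6 mm above it) (x of eye in the frame of scoop between 0.058 and 0.0945 m and y of eye in the frame of scoop between -0.014 and 0.012 m and z of eye in the frame of scoop between 0.014 and 0.046 m and value of joint gate below 0.12 rad and angle between scoop's own z axis and vertical below 0.1 rad and height (world z) of scoop below 0.006 m and linear speed of scoop below 0.02 m/s); the robot touches nothing.
It fails at once if the scoop and the tub with its eyebolt press or pull on one another with more than 25 N (contact force between scoop and tub above 25 N).
It fails at once if the jar, the pan or the spatula is moved by more than 25 mm (distance of any of jar, pan, spatula from where it was at the start of the episode above 0.025 m).
It also fails if it takes over 70 s, if anything falls off the work surface, if the arm or the gripper's body presses on something with over 40 N, if the wrist force passes 120 N, or if a joint passes its speed limit or range.

### The arm

A 6-joint arm with a two-finger parallel gripper is mounted at the origin on the work surface. World frame = base frame: x ahead of the robot, y to its left, z up, the work surface at z = 0. Lengths are in m, angles in degrees, forces in N, time in s.
With the tool pointing down it reaches from about 0.3 to 0.75 m from the base axis. Payload 8.5 kg.
Tool frame: the origin (TCP) lies on the centre line of the jaws, within the pads' length; the fingertips stand 11 mm ahead of it and the grasp point (between the pads) lies 8 mm behind it; z points along the fingers, y is the line along which they close (so a half turn about z gives the same grasp; the last joint's range is limited). The gripper opens to 85 mm and grips with 20 to 120 N. Pads are 22 mm wide; open, the fingers measure 114 mm over their backs; the gripper's body (76 mm by 85 mm) begins 54 mm behind the grasp point. The pads swing forward as they close: fully open they stand 13 mm farther back than shut.
Start: joints at [55.159, 21.807, 74.336, -0, 83.858, -12.336], TCP at [0.211, 0.508, 0.242] pointing down, gripper open.
Joint ranges: [-178.18, 178.18], [-50.72, 133.34], [12.68, 142.11], [-81.47, 261.47], [9.98, 163.14], [-165.26, 165.26]. Speed limits (degrees/s): [136.94, 136.94, 180, 180, 180, 180].

### API

Orientations are given as a 3x3 rotation matrix whose columns are the frame's x, y, z axes.
In Python, from rig import env, eyes, workorder, observe gives the robot as it stands (env), with the cameras (eyes), the readings as plain functions and the job (workorder).
- The arm moves only by the shell command python3 nudge.py 'ROWS' [FORCE]. ROWS is a JSON list of rows, 1 to 10 of them, each of 5 numbers: dx, dy, dz in m, then a turn about the tool's z in degrees, then the finger opening in m; each row shifts and turns the commanded pose from where the row before left it, along the tool's axes as they then stand; what a row does not reach is not made up. A row lasts 1/10 s, in which the tool goes at most 0.05 m and 8.59 degrees, less where a joint would pass 70% of its speed; a pose out of reach is approached as far as the arm can. The fingers move at their own pace and stop on an object; FORCE is the grip in N (left out, the last holds). Time passes only in rows, so rows that do not move let the fingers close. It prints the time, the measured TCP pose, the force, the opening and the grip force at its end.
- observe(): the state, without advancing time (a new reading comes with each control period).
- eyes.get_image(name): name is "scene" or "top"; returns a dict with "pixels" (480x640x3 uint8, red, green, blue), "K" (3x3 intrinsics, pixels), "extrinsics" (4x4, takes a point from world to camera coordinates). Camera axes: x right, y down, z forward; pixel columns grow to the right and rows downward; lengths in m; the calibration is good to about 2 mm. A picture is of the moment at which its call begins. There is no depth.
- workorder.close_job(): hands the job in; it is judged then, once.
The state is a dict: "time_s": time; "q": joint angles; "qvel": joint speeds; "joint_efforts": joint torques, N m; "position": TCP position; "tool_rot": TCP orientation; "ft_force": force on the tool from outside, world axes, zero at the start; "wrist_torque": the same for the moment, N m; "grip_width": finger opening in m; "gripper_force": force on a finger pad.
Only numpy, scipy, OpenCV 4.12 (cv2) and the standard library are available. Lean on these libraries where they do the work, as an engineer would, in place of code of your own. Each camera call takes 0.05 s, during which the arm holds its last target. There are 200 camera calls.

## Working session

There is one attempt and no reset: what is moved stays moved. The work goes in short steps, Python scripts to look and compute and a shell command to move; the robot and the scene stay as the last step left them, time stands still between calls to the robot, and variables do not carry over. Pictures are saved under pics/ and viewed, at most 10 in all, crops included, and the job is handed in when it is done.

```bash
ls; mkdir -p pics
python3 - <<'E'
from rig import env, eyes, workorder, observe
import cv2,numpy as np
for n in("top","scene"):
    d=eyes.get_image(n); cv2.imwrite(f"pics/{n}0.png",d["pixels"][:,:,::-1]); print(n,d["K"].tolist(),np.round(d["extrinsics"],4).tolist())
s=observe();print(s["time_s"],s["position"],np.round(s["tool_rot"],3).tolist(),s["ft_force"])
E
```

```text
nudge.py
pics
rig.py
top [[591.3104293862336, 0.0, 320.76075131975483], [0.0, 591.3104293862336, 239.06072743848097], [0.0, 0.0, 1.0]] [[0.0245, -0.9991, 0.0348, 0.0179], [-0.987, -0.0297, -0.1581, 0.5737], [0.1589, -0.0305, -0.9868, 1.097], [0.0, 0.0, 0.0, 1.0]]
scene [[595.5970470471744, 0.0, 318.5989192672231], [0.0, 595.5970470471744, 240.67000877317938], [0.0, 0.0, 1.0]] [[0.8235, 0.5674, 0.0006, -0.5013], [0.3393, -0.4916, -0.802, -0.1355], [-0.4547, 0.6606, -0.5973, 1.2222], [0.0, 0.0, 0.0, 1.0]]
0.1 [0.21038203 0.50791643 0.2417822 ] [[-0.924, 0.383, -0.001], [0.383, 0.924, -0.001], [0.0, -0.001, -1.0]] [ 0.04029709 -0.02744029  0.32263463]
```

View pics/top0.png

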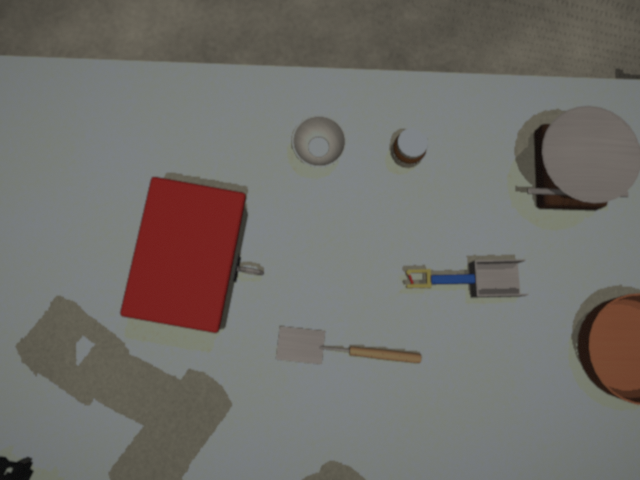

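View pics/scene0.png

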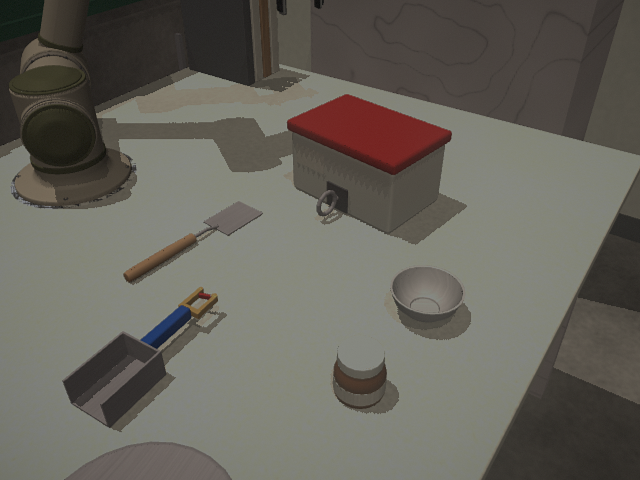

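```bash
cat > h.py <<'E'
import cv2,numpy as np
def ray(d,uv,z):
    """pixels -> world points on the plane at height z"""
    uv=np.atleast_2d(np.asarray(uv,float)); R=d["extrinsics"][:3,:3]; t=d["extrinsics"][:3,3]
    c=-R.T@t; r=(np.c_[uv,np.ones(len(uv))]@np.linalg.inv(d["K"]).T)@R
    return c+r*((z-c[2])/r[:,2])[:,None]
def proj(d,P):
    p=np.atleast_2d(P)@d["extrinsics"][:3,:3].T+d["extrinsics"][:3,3]; p=p@d["K"].T
    return p[:,:2]/p[:,2:]
def mask(d,lo,hi):
    h=cv2.cvtColor(d["pixels"],cv2.COLOR_RGB2HSV); return cv2.inRange(h,lo,hi)
def biggest(m):
    n,l,s,c=cv2.connectedComponentsWithStats(m); i=1+np.argmax(s[1:,4]); v,u=np.nonzero(l==i); return np.c_[u,v]
def rect(P):
    r=cv2.minAreaRect((P[:,:2]*1000).astype(np.float32)); return r,cv2.boxPoints(r)
E
python3 - <<'E'
from rig import env, eyes, workorder, observe
from h import *
d=eyes.get_image("top"); s=eyes.get_image("scene")
for nm,q in(("top",d),("scene",s)): print(nm,"cam",-q["extrinsics"][:3,:3].T@q["extrinsics"][:3,3])
for nm,lo,hi,z in(("lid",(0,150,90),(6,255,255),.15),("grip",(100,120,50),(130,255,255),.04),("hook",(15,90,90),(35,255,255),.035)):
    for cam,q in(("top",d),("scene",s)):
        m=mask(q,lo,hi)
        uv=biggest(m); r,b=rect(ray(q,uv,z)); print(nm,cam,len(uv),uv.min(0),uv.max(0),np.round(r[0],1),np.round(r[1],1),round(r[2],2)); print(np.round(b,1).tolist())
p=d["pixels"][:,:,::-1]
a=cv2.resize(p[255:310,395:530],None,fx=5.8,fy=5.8,interpolation=cv2.INTER_CUBIC)
b=cv2.resize(p[250:290,225:275],None,fx=5.8,fy=5.8,interpolation=cv2.INTER_CUBIC)
can=np.zeros((580,790,3),np.uint8); can[:a.shape[0],:a.shape[1]]=a; can[330:330+b.shape[0],:b.shape[1]]=b
q=s["pixels"][:,:,::-1][185:225,305:355]; q=cv2.resize(q,None,fx=5.8,fy=5.8,interpolation=cv2.INTER_CUBIC); can[330:330+q.shape[0],400:400+q.shape[1]]=q
cv2.imwrite("pics/c1.png",can)
E
```

```text
top cam [0.39146072 0.06834434 1.17263294]
scene cam [ 1.01455566 -0.5896102   0.62167677]
lid top 13620 [121 178] [244 331] [525.2 273.5] [166.3 246.2] 81.37
[[391.0, 209.6999969482422], [634.4000244140625, 172.8000030517578], [659.4000244140625, 337.29998779296875], [415.8999938964844, 374.20001220703125]]
lid scene 5803 [288  95] [450 166] [532.9 263.1] [170.  245.6] 81.58
[[398.8999938964844, 197.0], [641.9000244140625, 161.0], [666.7999877929688, 329.1000061035156], [423.79998779296875, 365.1000061035156]]
grip top 345 [432 274] [474 283] [ 504.3 -224.6] [17.5 82.5] 1.57
[[494.5, -183.60000610351562], [496.70001220703125, -266.1000061035156], [514.2000122070312, -265.6000061035156], [511.8999938964844, -183.10000610351562]]
grip scene 684 [141 306] [189 346] [ 513.  -223.6] [27.8 79.5] 2.82
[[497.1000061035156, -184.5], [501.0, -264.0], [528.7999877929688, -262.6000061035156], [524.9000244140625, -183.1999969482422]]
hook top 563 [350 347] [420 361] [356.9 -93.9] [134.4  15.4] 84.76
[[343.1000061035156, -160.10000610351562], [358.5, -161.5], [370.70001220703125, -27.700000762939453], [355.3999938964844, -26.299999237060547]]
hook scene 250 [178 287] [216 313] [ 505.4 -158.3] [35.9 48.3] 3.26
[[486.1000061035156, -135.1999969482422], [488.8999938964844, -183.5], [524.7000122070312, -181.39999389648438], [522.0, -133.1999969482422]]
```

View pics/c1.png

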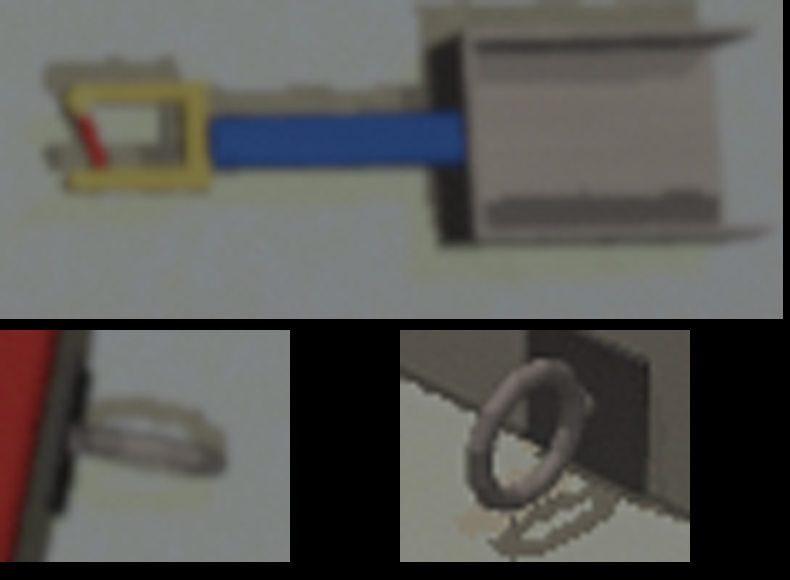

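Run:
```python
from rig import env, eyes, workorder, observe
from h import *
d=eyes.get_image("top"); s=eyes.get_image("scene")
a=np.deg2rad(81.45); X=np.array([np.cos(a),np.sin(a),0]);Z=np.array([0,0,1.])
print("eye tip outer (top)",ray(d,[263.8,272.8],.03),"root",ray(d,[238,267],.03))
e0=ray(d,[263.8,272.8],.03)[0]+X*.004   # bar centre
lid=ray(d,[[152,178],[245,192],[218,331],[122,315]],.15).mean(0)
print("bar",e0,"nominal from lid",lid-X*.132, "lateral offset",np.cross(X,e0-lid)[2])
t=np.linspace(0,2*np.pi,60)
can=[]
for q,(r0,r1,c0,c1) in((d,(245,295,215,280)),(s,(180,230,300,365))):
    f=6; im=cv2.resize(np.ascontiguousarray(q["pixels"][r0:r1,c0:c1,::-1]),None,fx=f,fy=f,interpolation=cv2.INTER_CUBIC); im=cv2.convertScaleAbs(im,alpha=1.5)
    for r,col in((.022,(0,255,0)),):
        P=(e0+X*.022)+r*(np.outer(np.cos(t),X)+np.outer(np.sin(t),Z)); P[:,2]+=.03-e0[2]
        for u,v in proj(q,P): cv2.circle(im,(int((u-c0+.5)*f),int((v-r0+.5)*f)),1,col,-1)
    can.append(im)
cv2.imwrite("pics/c2.png",np.hstack(can))
```

```text
eye tip outer (top) [[0.50612478 0.14164346 0.03      ]] root [[0.51597784 0.19183133 0.03      ]]
bar [0.50671947 0.145599   0.03      ] nominal from lid [0.50557734 0.14161858 0.15      ] lateral offset -0.0005376606922245716
```

View pics/c2.png

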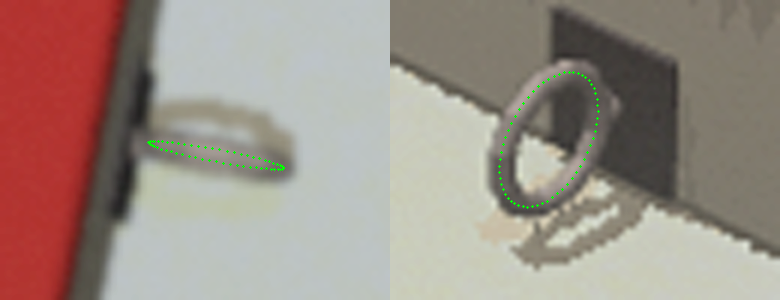

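```bash
python3 nudge.py '[[0,0,0,8.25,0.085],[0,0,0,8.25,0.085],[0,0,0,8.25,0.085],[0,0,0,8.25,0.085],[0,0,0,8.25,0.085],[0,0,0,8.25,0.085],[0,0,0,8.25,0.085],[0,0,0,8.25,0.085]]' 40; python3 -c "
from rig import env, eyes, workorder, observe;import numpy as np
s=observe();print(s['q'],np.round(s['tool_rot'],4).tolist(),s['position'])"
```

```text
time_s: 1.1
position: [0.2105, 0.5081, 0.2422]
tool_rot: [[-0.02, 1.0, -0.0], [1.0, 0.02, -0.0], [-0.0, -0.0, -1.0]]
ft_force: [-0.1, 0.7, 0.4]
grip_width: 0.0848
gripper_force: 0.0
[ 5.51602001e+01  2.18111370e+01  7.43430735e+01 -1.61550175e-03
  8.38598437e+01  5.40048100e+01] [[-0.0202, 0.9998, -0.0001], [0.9998, 0.0202, -0.0002], [-0.0002, -0.0001, -1.0]] [0.21048055 0.50805838 0.24223711]
```

```bash
R='[-0.0376,0.014,0,0,0.085]'; python3 nudge.py '[[-0.0376,0.014,0,0,0.085],[-0.0376,0.014,0,0,0.085],[-0.0376,0.014,0,0,0.085],[-0.0376,0.014,0,0,0.085],[-0.0376,0.014,0,0,0.085],[-0.0376,0.014,0,0,0.085],[-0.0376,0.014,0,0,0.085],[-0.0376,0.014,0,0,0.085],[-0.0376,0.014,0,0,0.085],[-0.0376,0.014,0,0,0.085]]'
python3 nudge.py '[[-0.0376,0.014,0,0,0.085],[-0.0376,0.014,0,0,0.085],[-0.0376,0.014,0,0,0.085],[-0.0376,0.014,0,0,0.085],[-0.0376,0.014,0,0,0.085],[-0.0376,0.014,0,0,0.085],[-0.0376,0.014,0,0,0.085],[-0.0376,0.014,0,0,0.085],[-0.0376,0.014,0,0,0.085],[-0.0376,0.014,0,0,0.085]]'
```

```text
time_s: 2.1
position: [0.3606, 0.1343, 0.2425]
tool_rot: [[-0.026, 1.0, 0.001], [1.0, 0.026, 0.0], [0.0, 0.001, -1.0]]
ft_force: [1.1, 1.2, -0.3]
grip_width: 0.0849
gripper_force: 0.0
time_s: 3.1
position: [0.5104, -0.238, 0.2423]
tool_rot: [[-0.026, 1.0, 0.0], [1.0, 0.026, 0.0], [0.0, 0.0, -1.0]]
ft_force: [-0.6, 0.3, 0.7]
grip_width: 0.0849
gripper_force: 0.0
```

```bash
python3 nudge.py '[[0,-0.006,0.03,0,0.085],[0,0,0.04,0,0.085],[0,0,0.04,0,0.085],[0,0,0.04,0,0.085],[0,0,0.03,0,0.085],[0,0,0.02,0,0.085],[0,0,0.015,0,0.085],[0,0,0.005,0,0.085],[0,0,0,0,0.085]]'
python3 nudge.py '[[0,0,0,0,0.05],[0,0,0,0,0.03],[0,0,0,0,0.02],[0,0,0,0,0.01],[0,0,0,0,0.01],[0,0,0,0,0.01],[0,0,0,0,0.01]]' 60
```

```text
time_s: 4.0
position: [0.5039, -0.2364, 0.022]
tool_rot: [[-0.026, 1.0, -0.001], [1.0, 0.026, 0.001], [0.001, -0.001, -1.0]]
ft_force: [-0.1, -0.1, 0.6]
grip_width: 0.0853
gripper_force: 0.0
time_s: 4.7
position: [0.5042, -0.2366, 0.0227]
tool_rot: [[-0.026, 1.0, 0.001], [1.0, 0.026, -0.0], [-0.0, 0.001, -1.0]]
ft_force: [-0.4, 1.4, 5.5]
grip_width: 0.0168
gripper_force: 61.0
```

```bash
python3 nudge.py '[[0,0,-0.002,0,0.01],[0,0,-0.002,0,0.01],[0,0,0,4,0.01],[0,0,0,6.05,0.01],[0,0,0,0,0.01],[0,0,0,0,0.01]]'
python3 nudge.py '[[0.013,-0.003,0,0,0.01],[0.03,-0.006,0,0,0.01],[0.03,-0.006,0,0,0.01],[0.03,-0.006,0,0,0.01],[0.03,-0.006,0,0,0.01],[0.03,-0.006,0,0,0.01],[0.03,-0.006,0,0,0.01],[0.03,-0.006,0,0,0.01],[0.02,-0.006,0,0,0.01],[0.011,-0.003,0,0,0.01]]'
python3 nudge.py '[[0,0,0,0,0.01],[0,0,0,0,0.01]]'
python3 - <<'E'
from rig import env, eyes, workorder, observe
from h import *
d=eyes.get_image("top"); s=eyes.get_image("scene")
can=[]
for q,(r0,r1,c0,c1) in((d,(240,300,215,285)),(s,(175,235,285,355))):
    can.append(cv2.convertScaleAbs(cv2.resize(q["pixels"][r0:r1,c0:c1,::-1],None,fx=5.7,fy=5.7,interpolation=cv2.INTER_CUBIC),alpha=1.4))
cv2.imwrite("pics/c3.png",np.hstack(can))
E
```

```text
time_s: 5.3
position: [0.5039, -0.2364, 0.0261]
tool_rot: [[0.146, 0.989, -0.0], [0.989, -0.146, 0.0], [0.0, -0.001, -1.0]]
ft_force: [0.7, -0.3, -4.1]
grip_width: 0.0172
gripper_force: 60.1
time_s: 6.3
position: [0.4875, 0.0249, 0.0264]
tool_rot: [[0.146, 0.989, -0.001], [0.989, -0.146, 0.0], [0.0, -0.001, -1.0]]
ft_force: [-0.1, 0.4, -1.8]
grip_width: 0.0171
gripper_force: 60.1
time_s: 6.5
position: [0.4886, 0.0223, 0.0264]
tool_rot: [[0.148, 0.989, 0.0], [0.989, -0.148, -0.0], [-0.0, 0.0, -1.0]]
ft_force: [0.4, 0.6, -1.9]
grip_width: 0.017
gripper_force: 60.1
```

View pics/c3.png

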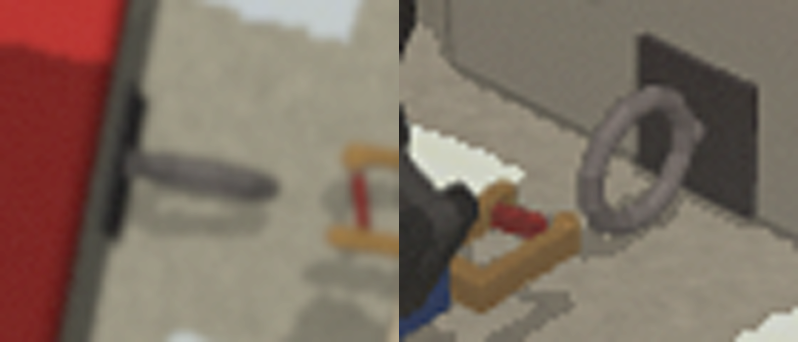

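```bash
cat > ov.py <<'E'
from rig import env, eyes, workorder, observe
from h import *
def overlay(fn,x0,lift,eye=(.5067,.1456),boxes=((245,290,225,290),(185,230,295,355)),f=6):
    """x0 = TCP's scoop x; draws modelled jaws' upper edges, gate and ring"""
    st=observe(); p=st["position"]; R=st["tool_rot"]; X=R[:,0]; Y=-R[:,1]; O=np.array([p[0],p[1],0])-X*x0
    a=np.deg2rad(81.45); E=np.array([np.cos(a),np.sin(a),0]); e=np.array([*eye,.03])
    w=lambda P: [O+X*x+Y*y+np.array([0,0,z+lift]) for x,y,z in P]
    L=lambda A,B:[np.array(A)+(np.array(B)-A)*t for t in np.linspace(0,1,40)]
    t=np.linspace(0,2*np.pi,80)
    sets=[(w(L((.063,.008,.035),(.1,.008,.035))),(0,255,0)),(w(L((.063,-.014,.035),(.1,-.014,.035))),(0,255,0)),(w(L((.063,-.014,.035),(.063,.008,.035))),(0,255,0)),(w(L((.097,-.012,.03),(.091,.008,.03))),(255,255,0)),
      ([e+E*.022+.022*(E*np.cos(k)+np.array([0,0,np.sin(k)])) for k in t],(255,0,255))]
    can=[]
    for n,(r0,r1,c0,c1) in zip(("top","scene"),boxes):
        q=eyes.get_image(n); im=cv2.convertScaleAbs(cv2.resize(q["pixels"][r0:r1,c0:c1,::-1],None,fx=f,fy=f,interpolation=cv2.INTER_CUBIC),alpha=1.4)
        for P,c in sets:
            for u,v in proj(q,np.array(P)): cv2.circle(im,(int((u-c0+.5)*f),int((v-r0+.5)*f)),1,c,-1)
        can.append(im)
    cv2.imwrite(fn,np.hstack(can)); d=e-O; print("eye in scoop",d@X,d@Y)
E
python3 -c "
from ov import *
overlay('pics/c4.png',.0015,.004)"
```

```text
eye in scoop 0.12656023766983554 0.0006846611795231777
```

View pics/c4.png

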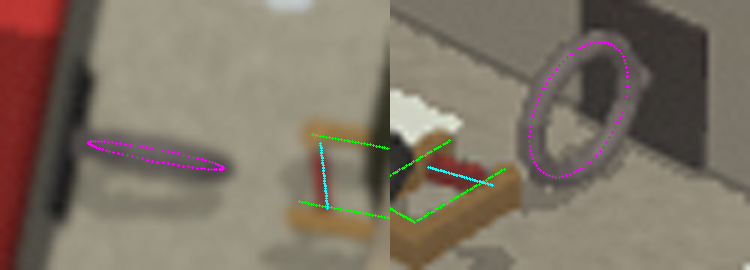

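```bash
python3 nudge.py '[[0.005,0.0017,0,0,0.01],[0.008,0,0,0,0.01],[0.003,0,0,0,0.01],[0,0,0,0,0.01],[0,0,0,0,0.01]]'
python3 nudge.py '[[0.003,0,0,0,0.01],[0.003,0,0,0,0.01],[0.002,0,0,0,0.01],[0.002,0,0,0,0.01],[0,0,0,0,0.01]]'
python3 nudge.py '[[0.002,0,0,0,0.01],[0.002,0,0,0,0.01],[0.002,0,0,0,0.01],[0,0,0,0,0.01]]'
```

```text
time_s: 7.2
position: [0.4925, 0.0384, 0.0263]
tool_rot: [[0.148, 0.989, -0.0], [0.989, -0.148, -0.0], [-0.0, -0.0, -1.0]]
ft_force: [-0.4, -0.3, -2.9]
grip_width: 0.0169
gripper_force: 60.1
time_s: 7.7
position: [0.494, 0.0483, 0.0263]
tool_rot: [[0.148, 0.989, 0.0], [0.989, -0.148, -0.0], [-0.0, 0.0, -1.0]]
ft_force: [-0.4, -0.5, -2.2]
grip_width: 0.017
gripper_force: 60.1
time_s: 8.1
position: [0.4952, 0.0541, 0.0264]
tool_rot: [[0.149, 0.989, 0.001], [0.989, -0.149, -0.0], [-0.0, 0.001, -1.0]]
ft_force: [0.5, -4.0, -3.2]
grip_width: 0.0169
gripper_force: 60.0
```

```bash
python3 nudge.py '[[0.002,0,0,0,0.01],[0.002,0,0,0,0.01],[0,0,0,0,0.01]]'
python3 nudge.py '[[0.002,0,0,0,0.01],[0.002,0,0,0,0.01],[0,0,0,0,0.01]]'
python3 -c "
from ov import *
overlay('pics/c5.png',.0015,.004)"
```

```text
time_s: 8.4
position: [0.4959, 0.0582, 0.0264]
tool_rot: [[0.149, 0.989, 0.001], [0.989, -0.149, 0.0], [0.0, 0.001, -1.0]]
ft_force: [1.8, -4.1, -2.9]
grip_width: 0.0173
gripper_force: 59.9
time_s: 8.7
position: [0.4964, 0.0622, 0.0264]
tool_rot: [[0.149, 0.989, 0.001], [0.989, -0.149, 0.0], [0.0, 0.001, -1.0]]
ft_force: [3.6, -2.9, -4.0]
grip_width: 0.0171
gripper_force: 59.9
eye in scoop 0.08546411945436733 0.002233158012106434
```

View pics/c5.png

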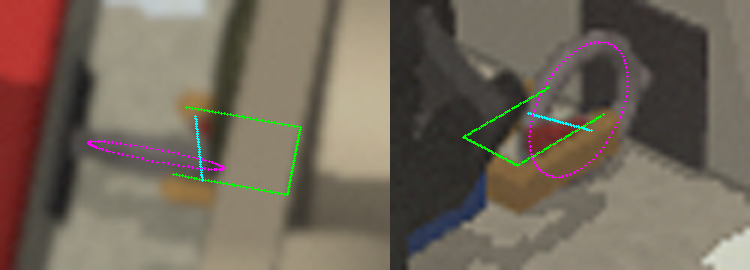

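```bash
for i in 1; do python3 nudge.py '[[0.002,0,0,0,0.01],[0.002,0,0,0,0.01],[0,0,0,0,0.01]]'; done
python3 nudge.py '[[0.002,0,0,0,0.01],[0.002,0,0,0,0.01],[0,0,0,0,0.01]]'
python3 nudge.py '[[0.0015,0,0,0,0.01],[0.0015,0,0,0,0.01],[0,0,0,0,0.01]]'
```

```text
time_s: 9.1
position: [0.4968, 0.0663, 0.0263]
tool_rot: [[0.149, 0.989, 0.0], [0.989, -0.149, 0.0], [0.0, 0.0, -1.0]]
ft_force: [3.5, -2.4, -2.3]
grip_width: 0.0171
gripper_force: 59.9
time_s: 9.4
position: [0.4978, 0.0704, 0.0264]
tool_rot: [[0.149, 0.989, 0.001], [0.989, -0.149, 0.001], [0.001, 0.001, -1.0]]
ft_force: [4.2, 1.1, -3.2]
grip_width: 0.0171
gripper_force: 59.8
time_s: 9.7
position: [0.4969, 0.0733, 0.0261]
tool_rot: [[0.148, 0.989, -0.002], [0.989, -0.148, 0.0], [-0.0, -0.002, -1.0]]
ft_force: [-0.2, 0.2, -3.1]
grip_width: 0.017
gripper_force: 60.1
```

```bash
python3 nudge.py '[[0.0015,0,0,0,0.01],[0.0015,0,0,0,0.01],[0,0,0,0,0.01]]'
python3 nudge.py '[[0.001,0,0,0,0.01],[0.001,0,0,0,0.01],[0,0,0,0,0.01]]'
```

```text
time_s: 10.0
position: [0.498, 0.076, 0.0263]
tool_rot: [[0.149, 0.989, -0.0], [0.989, -0.149, 0.0], [-0.0, -0.0, -1.0]]
ft_force: [-0.2, -0.7, -2.4]
grip_width: 0.017
gripper_force: 60.1
time_s: 10.3
position: [0.4984, 0.0779, 0.0263]
tool_rot: [[0.149, 0.989, 0.0], [0.989, -0.149, 0.0], [0.0, 0.0, -1.0]]
ft_force: [0.1, 0.2, -2.4]
grip_width: 0.0169
gripper_force: 60.1
```

```bash
python3 nudge.py '[[0.001,0,0,0,0.01],[0,0,0,0,0.01]]'
python3 nudge.py '[[0.001,0,0,0,0.01],[0,0,0,0,0.01]]'
```

```text
time_s: 10.5
position: [0.4986, 0.0789, 0.0263]
tool_rot: [[0.149, 0.989, -0.0], [0.989, -0.149, -0.0], [-0.0, -0.0, -1.0]]
ft_force: [0.5, 0.5, -2.2]
grip_width: 0.0173
gripper_force: 60.1
time_s: 10.7
position: [0.4987, 0.0799, 0.0263]
tool_rot: [[0.149, 0.989, -0.0], [0.989, -0.149, 0.0], [0.0, -0.0, -1.0]]
ft_force: [-0.1, 0.2, -2.5]
grip_width: 0.0171
gripper_force: 60.1
```

```bash
python3 nudge.py '[[0.001,0,0,0,0.01],[0,0,0,0,0.01]]'|grep -E "pos|ft"
python3 nudge.py '[[0.001,0,0,0,0.01],[0,0,0,0,0.01]]'|grep -E "pos|ft"
```

```text
position: [0.4989, 0.0809, 0.0263]
ft_force: [0.1, 0.5, -2.5]
position: [0.499, 0.0811, 0.0263]
ft_force: [-0.5, -5.8, -1.4]
```

```bash
python3 nudge.py '[[0.0007,0,0,0,0.01],[0,0,0,0,0.01]]'|grep -E "pos|ft"
```

```text
position: [0.499, 0.0812, 0.0263]
ft_force: [-2.2, -9.6, -0.7]
```

```bash
python3 nudge.py '[[0,0,0,0,0.01],[0,0,0,0,0.01],[0,0,0,0,0.01],[0,0,0,0,0.01]]'|grep -E "pos|ft"
python3 -c "
from ov import *
overlay('pics/c6.png',.0015,.004)"
```

```text
position: [0.499, 0.0812, 0.0263]
ft_force: [-1.7, -9.7, -2.3]
eye in scoop 0.06625162136491547 0.0019479585935378541
```

View pics/c6.png

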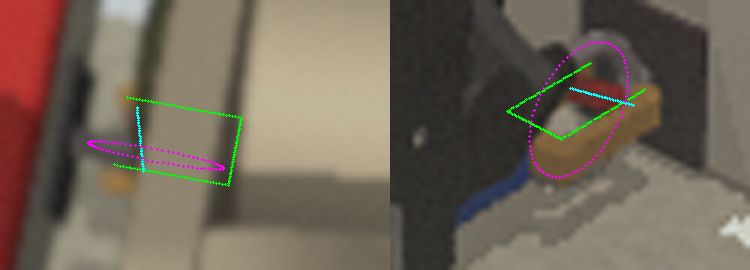

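The picture shows the red gate lying straight across the hook's mouth at about (600,92), with the ring's bar behind it at the hook's back. The measured push is about 9.8 N. Next I draw the scoop back.

```bash
python3 nudge.py '[[-0.002,0,0,0,0.01],[-0.003,0,0,0,0.01],[-0.004,0,0,0,0.01],[-0.004,0,0,0,0.01],[-0.003,0,0,0,0.01],[-0.001,0,0,0,0.01],[0,0,0,0,0.01]]'|grep -E "pos|ft"
python3 nudge.py '[[-0.001,0,0,0,0.01],[0,0,0,0,0.01]]'|grep -E "pos|ft"
python3 nudge.py '[[-0.001,0,0,0,0.01],[0,0,0,0,0.01]]'|grep -E "pos|ft"
```

```text
position: [0.4966, 0.0655, 0.0263]
ft_force: [0.1, 0.2, -2.6]
position: [0.4965, 0.0647, 0.0263]
ft_force: [-0.2, -0.9, -2.6]
position: [0.4963, 0.0636, 0.0263]
ft_force: [-0.4, -0.1, -2.6]
```

```bash
python3 nudge.py '[[-0.001,0,0,0,0.01],[0,0,0,0,0.01]]'|grep -E "pos|ft"
python3 nudge.py '[[-0.001,0,0,0,0.01],[0,0,0,0,0.01]]'|grep -E "pos|ft"
```

```text
position: [0.4962, 0.0628, 0.0263]
ft_force: [-0.4, 1.2, -3.4]
position: [0.4961, 0.0622, 0.0263]
ft_force: [0.4, 4.9, -2.2]
```

```bash
python3 nudge.py '[[-0.0003,0,0,0,0.01],[0,0,0,0,0.01],[0,0,0,0,0.01],[0,0,0,0,0.01],[0,0,0,0,0.01]]'|grep -E "pos|ft"
```

```text
position: [0.4961, 0.0621, 0.0264]
ft_force: [1.9, 6.7, -3.2]
```

```bash
python3 nudge.py '[[0.003,0,0,0,0.01],[0.004,0,0,0,0.01],[0.002,0,0,0,0.01],[0,0,0,0,0.01],[0,0,0.002,0,0.01],[0,0,0.001,0,0.01],[0,0,0.0005,0,0.01],[0,0,0,0,0.01]]'|grep -E "pos|ft"
python3 nudge.py '[[0,0,0.0005,0,0.01],[0,0,0,0,0.01]]'|grep -E "pos|ft"
```

```text
position: [0.4972, 0.0702, 0.0229]
ft_force: [-1.7, 0.5, -0.6]
position: [0.4973, 0.0703, 0.0227]
ft_force: [-1.8, 0.9, 4.8]
```

Down on the bench. I release (opening to 45 mm clears the grip) and rise.

```bash
python3 nudge.py '[[0,0,0,0,0.02],[0,0,0,0,0.03],[0,0,0,0,0.05],[0,0,0,0,0.06],[0,0,0,0,0.06],[0,0,0,0,0.06]]'
python3 nudge.py '[[0,0,-0.005,0,0.06],[0,0,-0.01,0,0.06],[0,0,-0.02,0,0.06],[0,0,-0.03,0,0.06],[0,0,-0.04,0,0.06],[0,0,-0.04,0,0.06],[-0.03,0,-0.03,0,0.06],[-0.04,0,0,0,0.06],[-0.04,0,0,0,0.06],[-0.03,0,0,0,0.06]]'
python3 -c "
from rig import env, eyes, workorder, observe
from h import *
can=[]
for n,(r0,r1,c0,c1) in (('top',(220,310,220,350)),('scene',(180,270,255,365))):
    q=eyes.get_image(n); can.append(cv2.resize(q['pixels'][r0:r1,c0:c1,::-1],None,fx=3.3,fy=3.3,interpolation=cv2.INTER_CUBIC))
cv2.imwrite('pics/c7.png',cv2.convertScaleAbs(np.hstack(can),alpha=1.3))"
```

```text
time_s: 15.4
position: [0.4973, 0.0703, 0.0223]
tool_rot: [[0.149, 0.989, 0.0], [0.989, -0.149, -0.0], [-0.0, 0.0, -1.0]]
ft_force: [-0.9, -1.2, 0.0]
grip_width: 0.06
gripper_force: 0.0
time_s: 16.4
position: [0.4759, -0.0699, 0.1985]
tool_rot: [[0.149, 0.989, 0.001], [0.989, -0.149, -0.001], [-0.001, 0.002, -1.0]]
ft_force: [1.4, 0.5, 0.7]
grip_width: 0.0599
gripper_force: 0.0
```

View pics/c7.png

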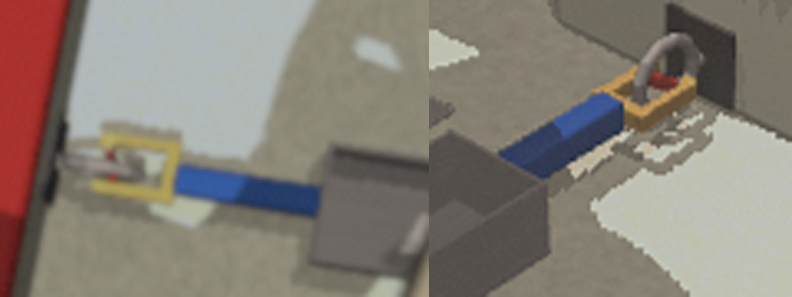

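The hook sits flat with the bar inside it, at about (140,170) in the top view. The gate is shut across the mouth, and the arm is clear of the scoop.

```bash
python3 nudge.py '[[0,0,0,0,0.06],[0,0,0,0,0.06],[0,0,0,0,0.06]]'|grep time; python3 -c "
from rig import env, eyes, workorder, observe
print(workorder.close_job())"
```

```text
time_s: 16.8
the job is handed in; nothing more can be done
None
```

The scoop is clipped to the eyebolt and standing flat on the bench: the bar was pushed home at about 10 N, the shut gate held a tug of about 7 N, and the job was handed in at about 17 s with no verdict returned.

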